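Tip the charm beads out of the lidded scoop

TASK

Squeeze the sprung lid of the bead scoop shut, then pick the scoop up and carry it with the lid held shut until its mouth is over the wide empty compartment of the tray. There, with the scoop tilted nose-down and low, ease your grip so that the lid slides open and all four beads run out into that compartment. Then stand the empty scoop upright back on its pad and let go; leave the bangles, ring box and loupe where they are.

Things in the scene. Friction and masses are not known exactly. Their poses are not given: they have to be found in the camera images.
- scoop_grip (a point): Point on the loose bead scoop, 70 mm above its underside over the middle of its length and width; between its two upright lugs. x: to the nose, z: up. Along x, outer face of the rear lug: 25 to 37 mm behind this point (see lid); of the front lug: 3 mm ahead when shut, 29 mm ahead fully open. Over both: 28 to 40 mm shut, 54 to 66 mm open. Squeezing them together along x shuts the lid.
- scoop_centre (a point): Centre of the scoop, mid-length and mid-width, 44 mm above its underside, axes as above. Bare metal box 120 long (x), 56 wide (y), 43 high, 0.2 kg plus 50 g lid. On its top two lugs one behind the other, 26 wide (y), 43 to 88 mm above the underside: the rear one (10 mm thick) clamped to the box, the front one (8 mm thick) fixed to the lid.
- scoop_mouth (a point): Front edge of the scoop's inner floor: 60 mm ahead of and 51 mm below scoop_grip, 19 mm above the underside, axes as above. The mouth is 50 mm wide. The inner floor rises 8 degrees from the rear to this edge, so the beads stay at the rear while it is level; with the lid open they roll out over it when the nose is tilted down 40 to 60 degrees.
- lid (a joint): Sliding lid, m: 0 shut, 0.026 fully open, to the nose; its turned-down front plate blocks the mouth. A spring (14 N shut, 11.4 open) pushes it open; no catch. The rear lug is clamped firmly anywhere in 12 mm, so the shut width must be felt. Eased 21 to 23 mm wider than that, beads pass and the spring still presses the lugs on the fingers; past 26 the scoop drops. Open, the plate reaches 90 mm ahead of mid-length.
- bead0_center (a point): Centre of a plain metal ball bead, 18 mm in diameter, 18 g; starts inside the scoop, at its rear.
- bead1_center (a point): Centre of a plain metal ball bead, 18 mm in diameter, 18 g; starts inside the scoop, at its rear.
- bead2_center (a point): Centre of a plain metal ball bead, 18 mm in diameter, 18 g; starts inside the scoop, at its rear.
- bead3_center (a point): Centre of a plain metal ball bead, 18 mm in diameter, 18 g; starts inside the scoop, at its rear.
- tray_bay (a point): Centre of the floor (6 mm above the counter) of the wide empty compartment of the fixed black tray. The compartment is 188 mm along x and 150 mm along y inside; its walls and the divider rise 18 mm above this floor. z up. On its +y side, past a 4 mm divider, is a narrower compartment (74 mm) holding two bangles.
- pad_top (a point): Centre of the top of the fixed grey counter pad on which the scoop starts, 220 mm along x, 170 mm along y, 4 mm thick; z up.
- bangle0: Loose plain metal bangle lying flat in the narrow compartment, 64 mm across, 8 mm high; origin under its centre. Bystander.
- bangle1: Another bangle like it. Bystander.
- ring_box: Loose closed ring box, 62 x 62 x 47 mm, origin under its centre. Bystander.
- loupe: Loose black eye loupe standing on end, 48 mm across, 42 mm high, origin under its centre. Bystander.
Mind the look-alikes: they are no part of the job. Of the things shaped like the part that bears scoop_grip, the aluminium one is meant.

How it is judged:
By the outcome, as a careful person would: the job done as asked, in the order asked, and still so for the second after the job is handed in, with the robot touching nothing.
It also fails if it takes over 54 s, if anything falls off the work surface, if the arm or the gripper's body presses on something with over 40 N, if the wrist force passes 120 N, or if a joint passes its speed limit or range.

ROBOT

A 6-joint arm with a two-finger parallel gripper is mounted at the origin on the work surface. World frame = base frame: x ahead of the robot, y to its left, z up, the work surface at z = 0. Lengths are in mm, angles in rad, forces in N, time in s.
With the tool pointing down it reaches from about 300 to 775 mm from the base axis. Payload 14.6 kg.
Tool frame: the origin (TCP) lies midway between the tips of the shut fingers; the grasp point (between the pads) lies 19 mm behind it; z points along the fingers, y is the line along which they close (so a half turn about z gives the same grasp; the last joint's range is limited). The gripper opens to 94 mm and grips with 3 to 60 N. Pads are 16 mm wide; open, the fingers measure 119 mm over their backs; the gripper's body (75 mm by 177 mm) begins 78 mm behind the grasp point.
Start: joints at [-1.264, 0.3, 1.521, -0, 1.321, -0.067], TCP at [200.828, -512.013, 205.446] pointing down, gripper open.
Joint ranges: [-3.03, 3.03], [-0.79, 2.21], [0.23, 2.52], [-1.04, 4.18], [0, 3.07], [-2.55, 2.55]. Speed limits (rad/s): [2.22, 2.22, 2.57, 3.14, 3.14, 3.14].

INTERFACE

Orientations are given as a rotation vector (axis times angle).
In Python, from rig import manip gives the robot as it stands.
- The arm moves only by the tool apply_moves, never from a script. Its argument "increments" is one flat list of numbers, 7 for each row, row after row: the shift along the tool's x, y, z in m, then the turn, a rotation vector about the tool's x, y, z in degrees, then the closure, from -1 (fully open) to 1 (shut). In form: [dx, dy, dz, ax, ay, az, jaw, dx, dy, dz, ax, ay, az, jaw, ...]. A call has 1 to 20 rows; each row shifts and turns the commanded pose from where the row before left it, along the tool's axes as they then stand; what a row does not reach is not made up. A row lasts 1/8 s, in which the tool goes at most 62.5 mm and 10.7 degrees, less where a joint would pass 70% of its speed; a pose out of reach is approached as far as the arm can. A call is refused whole if a number of a shift passes 0.0625 or a number of a turn 10.7, either way. A call with a gripper value outside its range is refused whole. The fingers move at their own pace and stop on an object; the grip force is fixed at half the most. Time passes only in rows, so rows that do not move let the fingers close. It gives the time, the measured TCP pose, the force, the opening and the grip force at its end, in the units of the state.
- manip.get_state(): the state, without advancing time (a new reading comes with each control period).
- manip.get_image(name): name is "scene" or "side" or "wrist"; returns the picture (420x560x3 uint8, red, green, blue); there is no depth.
- manip.camera_info(name): a dict with "fx", "fy", "cx", "cy" (pixels), "dist" ([k1, k2, p1, p2, k3] as OpenCV has them; the pictures are not rectified), "cam_to_world" (4x4, takes a point from camera to world coordinates); the wrist camera has in their place "mount" (4x4, takes a point from camera to tool coordinates, whose origin is the TCP and whose axes are the flange's). Camera axes: x right, y up, looking along -z (the intrinsics and any distortion apply to the point x, -y, -z); pixel columns grow to the right and rows downward; lengths in mm; the calibration is good to about 2 mm. A picture is of the moment at which its call begins: read the wrist's pose just before it. camera_info takes no time and is no camera call.
- manip.close_job(): hands the job in; it is judged then, once.
The state is a dict: "clock": time; "joints": joint angles; "dq": joint speeds; "joint_torque": joint torques, N m; "ee_pos": TCP position; "tool_rot": TCP orientation; "contact_force": force on the tool from outside, world axes, zero at the start; "ft_torque": the same for the moment, N m; "grip_width": finger opening in mm; "grasp_force": force on a finger pad.
Only numpy, scipy, OpenCV 4.12 (cv2) and the standard library are available. Lean on these libraries where they do the work, as an engineer would, in place of code of your own. Each camera call takes 0.05 s, during which the arm holds its last target. There are 200 camera calls.

## Working session

There is one attempt and no reset: what is moved stays moved. The work goes in short steps, Python scripts to look and compute and a tool call to move; the robot and the scene stay as the last step left them, time stands still between calls to the robot, and variables do not carry over. Pictures are saved under pics/ and viewed, at most 10 in all, crops included, and the job is handed in when it is done.

Besides the shell and the picture viewer there is one more tool, called after "Call:" by a JSON object that holds its "name" and its "arguments", one argument or row to a line. apply_moves: Moves the arm, as the interface text tells. Its arguments: {"type":"object","properties":{"increments":{"type":"array","items":{"type":"number"}}},"required":["increments"]}

```bash
ls; mkdir -p pics; python3 - <<'E'
from rig import manip
import cv2,numpy as np
s=manip.get_state();print({k:np.round(v,3).tolist() for k,v in s.items()})
for n in("scene","side","wrist"):
    im=manip.get_image(n);cv2.imwrite(f"pics/{n}0.png",im[:,:,::-1]);i=manip.camera_info(n);print(n,{k:np.round(v,4).tolist() for k,v in i.items()})
a=cv2.imread("pics/scene0.png");b=cv2.imread("pics/side0.png")
cv2.imwrite("pics/ab.png",cv2.resize(np.vstack([a,b]),(560,840))[:, :]) 
E
```

```text
pics
{'clock': 0.0, 'joints': [-1.264, 0.301, 1.522, -0.0, 1.321, -0.067], 'dq': [0.001, -0.001, 0.001, -0.002, -0.001, -0.0], 'joint_torque': [0.001, -53.181, -35.274, 0.071, 0.024, -0.0], 'ee_pos': [200.761, -511.771, 204.871], 'tool_rot': [-3.086, -0.584, 0.0], 'contact_force': [-0.907, 0.593, 0.075], 'ft_torque': [0.014, -0.022, -0.064], 'grasp_force': 0.0, 'grip_width': 94.08}
scene {'fx': 428.5862, 'fy': 428.5862, 'cx': 284.7823, 'cy': 211.9645, 'dist': [-0.1249, 0.0, 0.0, 0.0, 0.0], 'cam_to_world': [[0.8726, -0.2804, 0.3999, 1012.6331], [0.4884, 0.5074, -0.7099, -859.2128], [-0.0039, 0.8148, 0.5797, 760.9773], [0.0, 0.0, 0.0, 1.0]]}
side {'fx': 402.1799, 'fy': 402.1799, 'cx': 275.2973, 'cy': 212.9687, 'dist': [-0.0231, 0.0, 0.0, 0.0, 0.0], 'cam_to_world': [[-0.84, 0.3698, -0.397, 134.1308], [-0.5425, -0.5717, 0.6155, 610.319], [0.0007, 0.7324, 0.6809, 813.1643], [0.0, 0.0, 0.0, 1.0]]}
wrist {'fx': 348.9166, 'fy': 348.9166, 'cx': 281.477, 'cy': 213.8972, 'dist': [-0.0594, 0.0, 0.0, 0.0, 0.0], 'mount': [[-0.0004, 0.9708, 0.2397, 68.9338], [1.0, 0.0004, -0.0003, 0.8643], [-0.0004, 0.2397, -0.9708, -180.3572], [0.0, 0.0, 0.0, 1.0]]}
```

View pics/scene0.png

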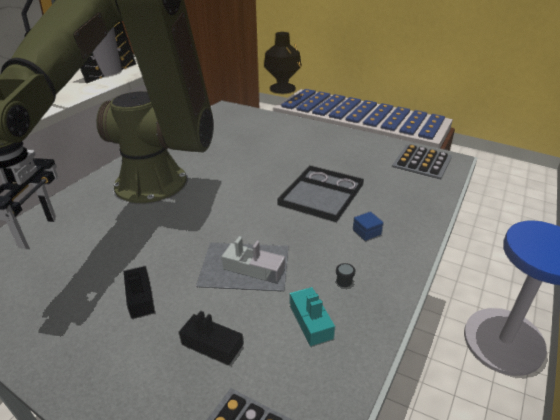

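View pics/side0.png

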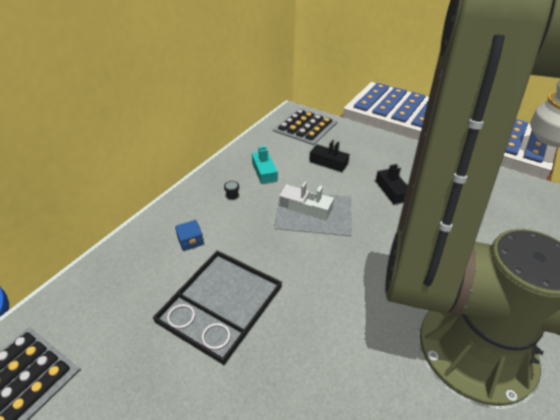

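Candidate scoops in the scene image: grey metal at (253,262) on the grey pad, teal at (312,315), and black at (211,338) and (138,290). The bare metal one on the pad fits "aluminium". I'll confirm it in an enlarged crop.

```bash
python3 - <<'E'
import cv2,numpy as np
a=cv2.imread("pics/scene0.png");b=cv2.imread("pics/side0.png")
def c(im,x,y,k):
    t=cv2.resize(im[y:y+int(300/k),x:x+int(400/k)],(400,300),interpolation=cv2.INTER_CUBIC);return t
cv2.imwrite("pics/crop1.png",np.vstack([np.hstack([c(a,195,225,4),c(b,265,172,4)]),np.hstack([c(a,270,155,4),c(b,150,250,2.5)])]))
E
```

```text
(no output)
```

View pics/crop1.png

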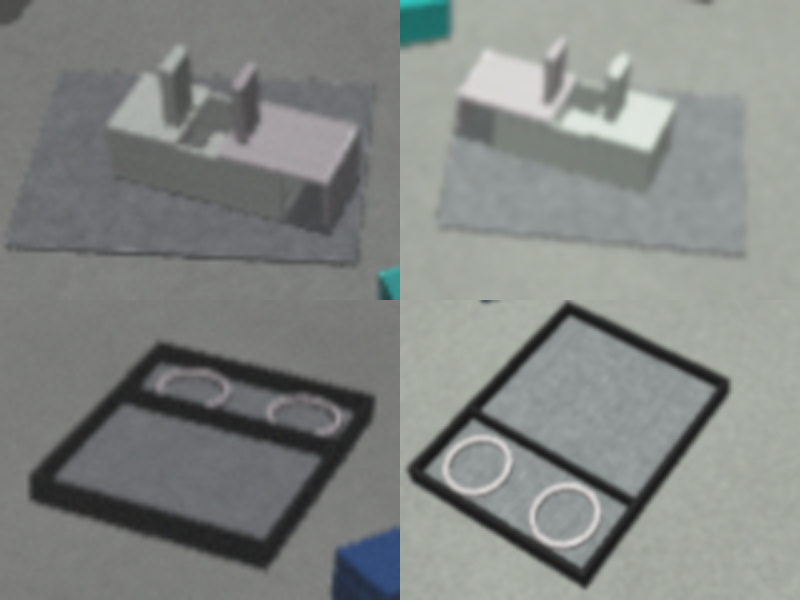

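The crop confirms the bare-metal scoop on the grey pad. Its nose points right in the scene view (left in the side view), and the lid is open. In scene pixels the lug tops are rear ≈ (238.5,239) and front ≈ (256.5,244). In side pixels they are rear ≈ (320,188) and front ≈ (304,184). The wide empty compartment is the near one in the scene view.

```bash
cat > h.py <<'E'
from rig import manip
import cv2,numpy as np
def ray(n,p):
    i=manip.camera_info(n);K=np.array([[i['fx'],0,i['cx']],[0,i['fy'],i['cy']],[0,0,1]])
    u=cv2.undistortPoints(np.array([[p]],float),K,np.array(i['dist'])).ravel()
    if 'mount' in i:
        s=manip.get_state();T=np.eye(4);T[:3,:3]=cv2.Rodrigues(np.array(s['tool_rot']))[0];T[:3,3]=s['ee_pos'];M=T@np.array(i['mount'])
    else: M=np.array(i['cam_to_world'])
    return M[:3,3],M[:3,:3]@np.array([u[0],-u[1],-1])
def onz(n,p,z):
    o,d=ray(n,p);return o+d*(z-o[2])/d[2]
def tri(n1,p1,n2,p2):
    o,d=ray(n1,p1);q,e=ray(n2,p2);t=np.linalg.lstsq(np.c_[d,-e],q-o,rcond=None)[0]
    a,b=o+d*t[0],q+e*t[1];return (a+b)/2,np.linalg.norm(a-b)
E
python3 - <<'E'
from h import *
np.set_printoptions(precision=1,suppress=True)
S=lambda u,v:(195+u/4,225+v/4); D=lambda u,v:(265+u/4,172+v/4)
print("rear",tri("scene",S(174,57),"side",D(220,63)),onz("scene",S(174,57),92),onz("side",D(220,63),92))
print("front",tri("scene",S(246,76),"side",D(157,48)),onz("scene",S(246,76),92),onz("side",D(157,48),92))
for p in[(143,75),(107,125),(330,180),(358,125)]:print("top",onz("scene",S(*p),47))
print("pad scene",[onz("scene",S(*p),4) for p in[(60,70),(8,248),(358,263),(375,85)]])
print("pad side",[onz("side",D(*p),4) for p in[(345,95),(345,253),(40,227)]])
A=lambda u,v:(270+u/4,155+(v-300)/4);B=lambda u,v:(150+(u-400)/2.5,250+(v-300)/2.5)
a=[onz("scene",A(*p),24) for p in[(160,343),(375,397),(268,547),(32,475)]]
b=[onz("side",B(*p),24) for p in[(412,468),(585,578),(730,382),(570,304)]]
print(a,b,sep="\n")
print("div",[onz("side",B(*p),24) for p in[(476,410),(634,500)]],[onz("scene",A(*p),24) for p in[(122,397),(330,447)]])
E
```

```text
rear (array([ 506.4, -197.5,   91.8]), np.float64(2.491609514009698)) [ 507.7 -197.2   92. ] [ 505.3 -198.1   92. ]
front (array([ 553.7, -189.8,   90. ]), np.float64(3.4207557176866112)) [ 556.6 -191.1   92. ] [ 551.1 -188.6   92. ]
top [ 466.6 -178.1   47. ]
top [ 475.1 -229.8   47. ]
top [ 623.  -204.8   47. ]
top [ 613.2 -152.7   47. ]
pad scene [array([ 379.9, -160.9,    4. ]), array([ 456.9, -315.5,    4. ]), array([ 651.1, -220.7,    4. ]), array([579.1, -68.5,   4. ])]
pad side [array([ 450.7, -315. ,    4. ]), array([ 378.3, -159.6,    4. ]), array([571. , -65.5,   4. ])]
[array([445.2, 329.5,  24. ]), array([642.9, 335. ,  24. ]), array([649.6,  96. ,  24. ]), array([451.3,  94.7,  24. ])]
[array([635.2, 335.4,  24. ]), array([439. , 332.9,  24. ]), array([445.4,  97.4,  24. ]), array([639.5, 102.8,  24. ])]
div [array([630.1, 256.4,  24. ]), array([447.8, 252.2,  24. ])] [array([458.4, 232.2,  24. ]), array([638.8, 244.4,  24. ])]
```

Scoop fit: length with the lid open is 149 mm (expected 150), lug tops at z≈91 (expected 92), yaw ≈9.5°. scoop_grip is about (529.5,-194,74). The tray's outer edge is about 197×238 mm, with the bay centred near (546,176). I'll approach above the scoop.

```bash
cat >> h.py <<'E'
from scipy.spatial.transform import Rotation as R, Slerp
def Rt(yaw,tilt=0): # yaw of scoop x (= tool y) deg, nose-down tilt
    y=np.radians(yaw);sx=np.array([np.cos(y),np.sin(y),0]);X=np.array([-sx[1],sx[0],0])
    return R.from_matrix(np.c_[X,sx,np.cross(X,sx)])*R.from_euler('x',tilt,degrees=True)
def plan(p,rot,n,jaw,start=None):
    if start is None:
        s=manip.get_state();start=(np.array(s['ee_pos']),R.from_rotvec(s['tool_rot']))
    p0,r0=start;sl=Slerp([0,1],R.concatenate([r0,rot]))
    P,r=p0.copy(),r0;out=[]
    for k in range(1,n+1):
        d=np.round(r.inv().apply(p0+(np.array(p)-p0)*k/n-P)/1000,4)
        a=np.round((r.inv()*sl(k/n)).as_rotvec(degrees=True),2)
        P=P+r.apply(d)*1000;r=r*R.from_rotvec(a,degrees=True)
        out+=list(d+0.)+list(a+0.)+[jaw]
    print(n,"max",np.abs(np.array(out).reshape(-1,7)).max(0),"\n",",".join(f"{v:g}" for v in out));return P,r
E
python3 - <<'E'
from h import *
plan([526.5,-194.5,140],Rt(9.5),16,-1)
E
```

```text
16 max [2.84e-02 2.19e-02 4.10e-03 1.00e-02 1.00e-02 4.88e+00 1.00e+00] 
 0.0262,-0.011,0.0041,0,0,-4.88,-1,0.027,-0.0088,0.004,0,0,-4.88,-1,0.0277,-0.0064,0.0041,-0.01,-0.01,-4.88,-1,0.0282,-0.0041,0.0041,0,0,-4.88,-1,0.0283,-0.0016,0.0041,0,0,-4.88,-1,0.0284,0.0008,0.004,0,0,-4.88,-1,0.0283,0.0032,0.0041,-0.01,-0.01,-4.88,-1,0.0279,0.0056,0.0041,0,0,-4.88,-1,0.0272,0.0079,0.004,0,0,-4.88,-1,0.0266,0.0102,0.0041,0,0,-4.88,-1,0.0255,0.0125,0.0041,-0.01,-0.01,-4.88,-1,0.0244,0.0145,0.004,0,0,-4.88,-1,0.0231,0.0166,0.0041,0,0,-4.88,-1,0.0216,0.0185,0.0041,0,0,-4.88,-1,0.0199,0.0203,0.004,-0.01,-0.01,-4.88,-1,0.0181,0.0219,0.0041,0,0,-4.88,-1
```

Call:
{"name": "apply_moves", "arguments": {
  "increments": [0.0262,-0.011,0.004,0,0,-4.88,-1,0.027,-0.0088,0.004,0,0,-4.88,-1,0.0277,-0.0064,0.004,0,0,-4.88,-1,0.0282,-0.0041,0.004,0,0,-4.88,-1,0.0283,-0.0016,0.004,0,0,-4.88,-1,0.0284,0.0008,0.004,0,0,-4.88,-1,0.0283,0.0032,0.004,0,0,-4.88,-1,0.0279,0.0056,0.004,0,0,-4.88,-1,0.0272,0.0079,0.004,0,0,-4.88,-1,0.0266,0.0102,0.004,0,0,-4.88,-1,0.0255,0.0125,0.004,0,0,-4.88,-1,0.0244,0.0145,0.004,0,0,-4.88,-1,0.0231,0.0166,0.004,0,0,-4.88,-1,0.0216,0.0185,0.004,0,0,-4.88,-1,0.0199,0.0203,0.004,0,0,-4.88,-1,0.0181,0.0219,0.004,0,0,-4.88,-1,0,0,0,0,0,0,-1,0,0,0,0,0,0,-1]
}}

```text
clock: 2.4
ee_pos: [526.2, -195.1, 141.4]
tool_rot: [-2.031, -2.396, 0.0]
contact_force: [-0.7, -0.2, -0.4]
grip_width: 94.3
grasp_force: 0.0
```

```bash
python3 - <<'E'
from h import *
print(R.from_rotvec(manip.get_state()['tool_rot']).as_matrix().round(3))
cv2.imwrite("pics/w1.png",manip.get_image("wrist")[:,:,::-1])
E
```

```text
[[-0.164  0.987 -0.   ]
 [ 0.987  0.164 -0.   ]
 [ 0.    -0.    -1.   ]]
```

View pics/w1.png

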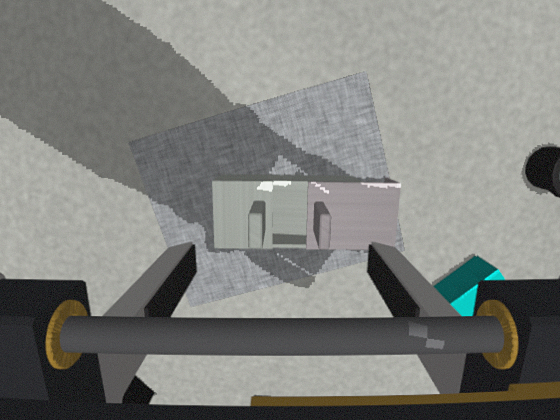

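The wrist view shows the scoop square to the tool: box top from (214,181) to (400,248), lugs at (256,225) and (323,225), both between the fingers.

```bash
python3 - <<'E'
from h import *
np.set_printoptions(precision=1,suppress=True)
s=manip.get_state();r=R.from_rotvec(s['tool_rot'])
for p,z in[((214,181),47),((214,248),47),((400,182),47),((400,248),47),((249,247),92),((262,247),92),((317,247),92),((330,247),92)]:
    q=onz("wrist",p,z);print(q,"tool",r.inv().apply(q-s['ee_pos']))
E
```

```text
[ 468.6 -177.2   47. ] tool [ 27.3 -53.7  94.5]
[ 475.2 -233.1   47. ] tool [-28.9 -56.4  94.5]
[ 615.  -153.6   47. ] tool [26.6 94.6 94.5]
[ 628.6 -207.8   47. ] tool [-29.   99.1  94.5]
[ 505.8 -211.1   92. ] tool [-12.3 -22.6  49.5]
[ 514.7 -209.6   92. ] tool [-12.3 -13.6  49.5]
[ 552.4 -203.4   92. ] tool [-12.3  24.7  49.5]
[ 561.4 -201.9   92. ] tool [-12.3  33.7  49.5]
```

Call:
{"name": "apply_moves", "arguments": {
  "increments": [0,0.004,0.012,0,0,0,-1,0,0,0.015,0,0,0,-1,0,0,0.015,0,0,0,-1,0,0,0.015,0,0,0,-1,0,0,0.015,0,0,0,-1,0,0,0.012,0,0,0,-1,0,0,0,0,0,0,-1,0,0,0,0,0,0,-0.3,0,0,0,0,0,0,-0.3,0,0,0,0,0,0,-0.3]
}}

```text
clock: 3.7
ee_pos: [530.7, -194.1, 57.8]
tool_rot: [2.03, 2.397, 0.0]
contact_force: [0.9, -0.2, 0.4]
grip_width: 67.8
grasp_force: 0.0
```

Call:
{"name": "apply_moves", "arguments": {
  "increments": [0,0,0.002,0,0,0,-0.2,0,0,0,0,0,0,-0.1,0,-0.002,0,0,0,0,0,0,-0.002,0,0,0,0,0.1,0,-0.002,0,0,0,0,0.2,0,-0.002,0,0,0,0,0.3,0,-0.002,0,0,0,0,0.4,0,-0.002,0,0,0,0,0.6,0,0,0,0,0,0,0.8,0,0,0,0,0,0,1,0,0,0,0,0,0,1,0,0,0,0,0,0,1,0,0,0,0,0,0,1]
}}

```text
clock: 5.32
ee_pos: [519.0, -196.1, 55.6]
tool_rot: [2.029, 2.397, 0.0]
contact_force: [4.8, 1.7, 5.0]
grip_width: 29.3
grasp_force: 30.0
```

Call:
{"name": "apply_moves", "arguments": {
  "increments": [0,0,0,0,0,0,1,0,0,0,0,0,0,1]
}}

```text
clock: 5.58
ee_pos: [518.9, -196.1, 55.6]
tool_rot: [2.03, 2.397, 0.0]
contact_force: [4.5, 0.1, 4.9]
grip_width: 29.3
grasp_force: 30.0
```

Shut width is 29.3 mm, which agrees with 55–56 mm open minus 26. I'll lift first and check the hold.

Call:
{"name": "apply_moves", "arguments": {
  "increments": [0,0,-0.005,0,0,0,1,0,0,-0.01,0,0,0,1,0,0,-0.02,0,0,0,1,0,0,-0.02,0,0,0,1,0,0,-0.02,0,0,0,1,0,0,-0.02,0,0,0,1,0,0,-0.02,0,0,0,1,0,0,-0.015,0,0,0,1,0,0,0,0,0,0,1]
}}

```text
clock: 6.7
ee_pos: [518.9, -196.2, 186.3]
tool_rot: [2.029, 2.397, 0.0]
contact_force: [0.4, 0.2, -3.3]
grip_width: 29.4
grasp_force: 29.9
```

```bash
python3 - <<'E'
from h import *
a=plan([524,176,195],Rt(2),20,1)
E
python3 - <<'E'
from h import *
im=manip.get_image("scene")[:,:,::-1];cv2.imwrite("pics/s2.png",cv2.resize(im[180:300,170:330],(640,480),interpolation=cv2.INTER_CUBIC))
E
```

```text
20 max [1.86e-02 3.30e-03 5.00e-04 1.00e-02 1.00e-02 3.80e-01 1.00e+00] 
 0.0183,0.0033,-0.0004,0,0,0.37,1,0.0183,0.0032,-0.0005,0.01,0,0.38,1,0.0184,0.0031,-0.0004,0,0.01,0.37,1,0.0184,0.003,-0.0005,0,0,0.38,1,0.0184,0.0028,-0.0004,0.01,0,0.37,1,0.0184,0.0027,-0.0005,0,0,0.38,1,0.0184,0.0026,-0.0004,0,0,0.37,1,0.0184,0.0025,-0.0005,0,0.01,0.38,1,0.0185,0.0024,-0.0004,0.01,0,0.37,1,0.0185,0.0022,-0.0004,0,0,0.38,1,0.0185,0.0022,-0.0005,0,0,0.37,1,0.0185,0.002,-0.0004,0.01,0,0.38,1,0.0185,0.0018,-0.0005,0,0.01,0.37,1,0.0185,0.0018,-0.0004,0,0,0.38,1,0.0186,0.0016,-0.0004,0.01,0,0.37,1,0.0185,0.0015,-0.0005,0,0,0.38,1,0.0186,0.0014,-0.0004,0,0.01,0.37,1,0.0185,0.0013,-0.0004,0.01,0,0.38,1,0.0186,0.0011,-0.0005,0,0,0.37,1,0.0186,0.0011,-0.0004,0,0,0.38,1
```

View pics/s2.png

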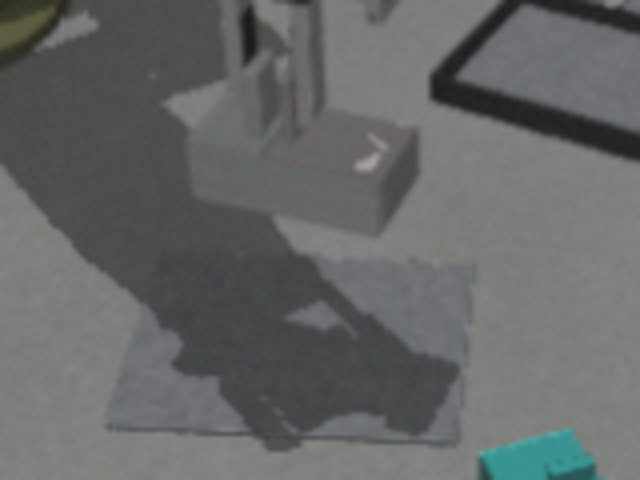

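The scoop is lifted level, with the lid shut at crop (300,165). Next I carry it to the bay.

Call:
{"name": "apply_moves", "arguments": {
  "increments": [0.008,0.0015,0,0,0,0,1,0.0184,0.0032,-0.0005,0,0,0.4,1,0.0184,0.0031,-0.0005,0,0,0.4,1,0.0184,0.003,-0.0005,0,0,0.4,1,0.0184,0.0028,-0.0005,0,0,0.4,1,0.0184,0.0027,-0.0005,0,0,0.4,1,0.0184,0.0026,-0.0005,0,0,0.4,1,0.0184,0.0025,-0.0005,0,0,0.4,1,0.0185,0.0024,-0.0005,0,0,0.4,1,0.0185,0.0022,-0.0005,0,0,0.4,1,0.0185,0.0022,-0.0005,0,0,0.4,1,0.0185,0.002,-0.0005,0,0,0.4,1,0.0185,0.0018,-0.0005,0,0,0.4,1,0.0185,0.0018,-0.0005,0,0,0.4,1,0.0186,0.0016,-0.0005,0,0,0.4,1,0.0185,0.0015,-0.0005,0,0,0.4,1,0.0186,0.0014,-0.0005,0,0,0.4,1,0.0185,0.0013,-0.0005,0,0,0.4,1,0.0186,0.0011,-0.0005,0,0,0.3,1,0.0186,0.0011,0,0,0,0,1]
}}

```text
clock: 9.25
ee_pos: [522.4, 166.8, 193.8]
tool_rot: [-2.174, -2.267, 0.001]
contact_force: [0.0, -0.2, -3.3]
grip_width: 29.0
grasp_force: 29.9
```

Call:
{"name": "apply_moves", "arguments": {
  "increments": [0.008,0.001,0,0,0,0,1,0,0,0,2,0,0,1,0,0,0,4,0,0,1,0,0,0,4,0,0,1,0,0,0,4,0,0,1,0,0,0,4,0,0,1,0,0,0,4,0,0,1,0,0,0,4,0,0,1,0,0,0,4,0,0,1,0,0,0,4,0,0,1,0,0,0,4,0,0,1,0,0,0,4,0,0,1,0,0,0,4,0,0,1,0,0,0,2,0,0,1,0,0,0,0,0,0,1]
}}

```text
clock: 11.12
ee_pos: [523.6, 173.8, 193.8]
tool_rot: [-1.694, -1.766, 0.787]
contact_force: [0.0, -0.2, -3.7]
grip_width: 29.3
grasp_force: 29.9
```

```bash
python3 - <<'E'
from h import *
s=manip.get_state();print(np.round(s['joints'],2),R.from_rotvec(s['tool_rot']).as_matrix().round(3))
plan([524,176,119],Rt(2,48),10,1)
E
python3 - <<'E'
from h import *
a=manip.get_image("scene")[:,:,::-1];b=manip.get_image("side")[:,:,::-1]
cv2.imwrite("pics/s3.png",np.hstack([cv2.resize(a[110:260,250:400],(400,400),interpolation=cv2.INTER_CUBIC),cv2.resize(b[200:400,120:320],(400,400),interpolation=cv2.INTER_CUBIC)]))
E
```

```text
[0.2  0.84 0.93 0.14 2.2  0.19] [[-0.042  0.668 -0.743]
 [ 0.999  0.028 -0.031]
 [-0.    -0.743 -0.669]]
10 max [3.0e-04 5.6e-03 5.0e-03 0.0e+00 3.0e-02 3.0e-02 1.0e+00] 
 0.0002,0.0056,0.005,0,0.03,0.02,1,0.0002,0.0056,0.0049,0,0.03,0.03,1,0.0003,0.0056,0.005,0,0.03,0.02,1,0.0002,0.0055,0.005,0,0.03,0.03,1,0.0002,0.0056,0.0049,0,0.03,0.02,1,0.0002,0.0056,0.005,0,0.03,0.03,1,0.0002,0.0056,0.005,0,0.03,0.02,1,0.0003,0.0056,0.0049,0,0.03,0.03,1,0.0002,0.0056,0.005,0,0.03,0.02,1,0.0002,0.0056,0.005,0,0.03,0.03,1
```

View pics/s3.png

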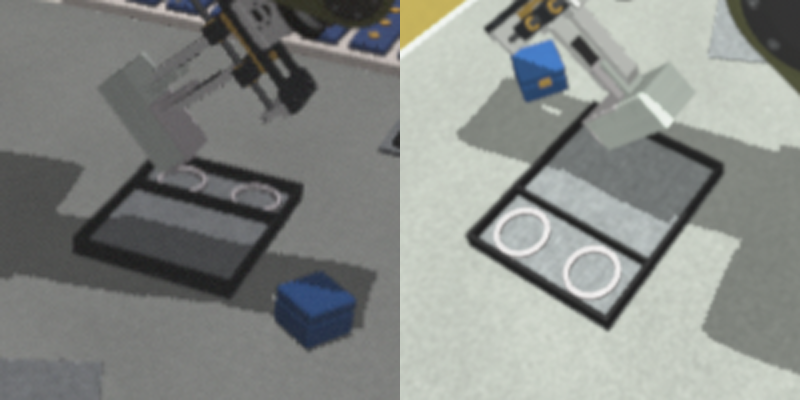

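The scoop is shut, tilted 48° and above the bay, with the ring box clear. I'll lower it.

Call:
{"name": "apply_moves", "arguments": {
  "increments": [0.0002,0.003,0.0026,0,0,0,1,0.0002,0.0056,0.005,0,0,0,1,0.0002,0.0056,0.005,0,0,0,1,0.0002,0.0056,0.005,0,0,0,1,0.0002,0.0056,0.005,0,0,0,1,0.0002,0.0056,0.005,0,0,0,1,0.0002,0.0056,0.005,0,0,0,1,0.0002,0.0056,0.005,0,0,0,1,0.0002,0.0056,0.005,0,0,0,1,0.0002,0.0056,0.005,0,0,0,1,0.0002,0.0026,0.0024,0,0,0,1,0,0,0,0,0,0,1,0,0,0,0,0,0,1]
}}

```text
clock: 12.85
ee_pos: [523.8, 176.1, 119.6]
tool_rot: [-1.694, -1.767, 0.786]
contact_force: [-0.4, 0.2, -3.0]
grip_width: 29.0
grasp_force: 29.9
```

```bash
python3 - <<'E'
from h import *
a=manip.get_image("scene")[:,:,::-1];b=manip.get_image("side")[:,:,::-1]
cv2.imwrite("pics/s4.png",np.hstack([cv2.resize(a[110:260,250:400],(400,400),interpolation=cv2.INTER_CUBIC),cv2.resize(b[200:400,120:320],(400,400),interpolation=cv2.INTER_CUBIC)]))
E
```

```text
(no output)
```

View pics/s4.png

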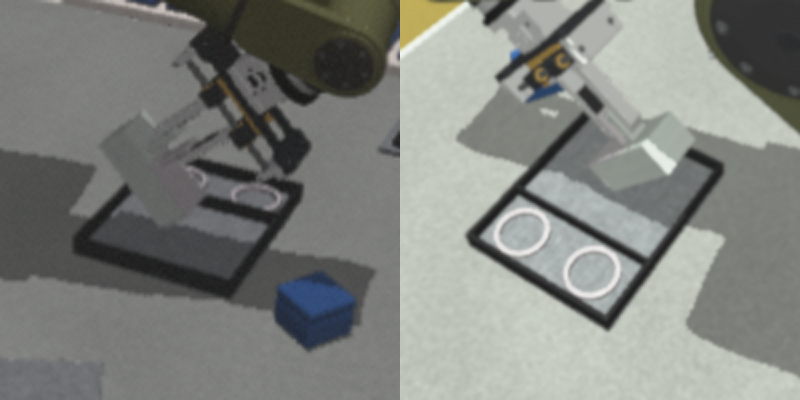

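The nose is inside the bay in both views. I'll ease the grip in steps.

Call:
{"name": "apply_moves", "arguments": {
  "increments": [0,0,0,0,0,0,0.36,0,0,0,0,0,0,0.3,0,0,0,0,0,0,0.25,0,0,0,0,0,0,0.2,0,0,0,0,0,0,0.15,0,0,0,0,0,0,0.1,0,0,0,0,0,0,0.05,0,0,0,0,0,0,0.03,0,0,0,0,0,0,0.03]
}}

```text
clock: 14.08
ee_pos: [523.7, 176.0, 119.4]
tool_rot: [-1.694, -1.767, 0.787]
contact_force: [0.7, -1.2, -2.8]
grip_width: 46.0
grasp_force: 12.2
```

Call:
{"name": "apply_moves", "arguments": {
  "increments": [0,0,0,0,0,0,0,0,0,0,0,0,0,-0.03,0,0,0,0,0,0,-0.05,0,0,0,0,0,0,-0.07,0,0,0,0,0,0,-0.08,0,0,0,0,0,0,-0.08,0,0,0,0,0,0,-0.08,0,0,0,0,0,0,-0.08,0,0,0,0,0,0,-0.08,0,0,0,0,0,0,-0.08,0,0,0,0,0,0,-0.08,0,0,0,0,0,0,-0.08]
}}

```text
clock: 15.58
ee_pos: [523.7, 176.0, 119.4]
tool_rot: [-1.694, -1.766, 0.787]
contact_force: [0.3, -0.2, -2.8]
grip_width: 51.2
grasp_force: 11.5
```

```bash
python3 - <<'E'
from h import *
a=manip.get_image("scene")[:,:,::-1];b=manip.get_image("side")[:,:,::-1]
cv2.imwrite("pics/s5.png",np.hstack([cv2.resize(a[140:240,270:370],(400,400),interpolation=cv2.INTER_CUBIC),cv2.resize(b[230:370,150:290],(400,400),interpolation=cv2.INTER_CUBIC)]))
E
```

```text
(no output)
```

View pics/s5.png

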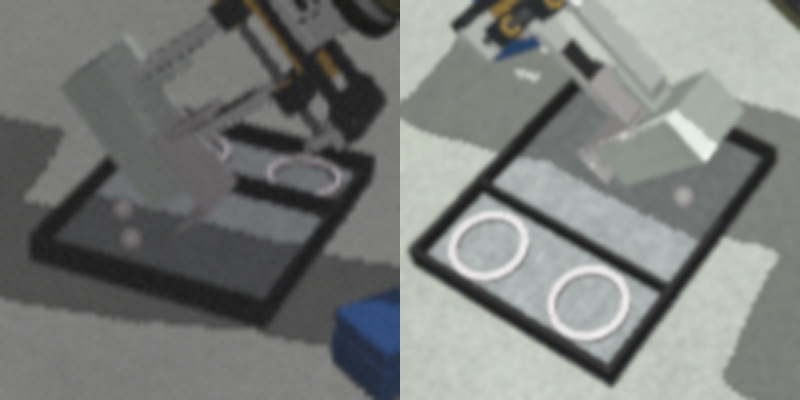

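Two beads are visible in the bay, at scene crop (122,208) and (131,238). Two more may still be inside, so I'll ease slightly further and rock the tilt.

Call:
{"name": "apply_moves", "arguments": {
  "increments": [0,0,0,3,0,0,-0.09,0,0,0,3,0,0,-0.095,0,0,0,2,0,0,-0.095,0,0,0,0,0,0,-0.095,0,0,0,0,0,0,-0.095,0,0,0,-3,0,0,-0.095,0,0,0,-3,0,0,-0.095,0,0,0,3,0,0,-0.095,0,0,0,3,0,0,-0.095,0,0,0,0,0,0,-0.095,0,0,0,0,0,0,-0.095,0,0,0,0,0,0,-0.095]
}}

```text
clock: 17.18
ee_pos: [523.8, 176.1, 119.9]
tool_rot: [-1.603, -1.672, 0.887]
contact_force: [-0.9, 0.3, -2.2]
grip_width: 51.8
grasp_force: 11.2
```

```bash
python3 - <<'E'
from h import *
a=manip.get_image("scene")[:,:,::-1];b=manip.get_image("side")[:,:,::-1]
cv2.imwrite("pics/s6.png",np.hstack([cv2.resize(a[140:240,270:370],(400,400),interpolation=cv2.INTER_CUBIC),cv2.resize(b[230:370,150:290],(400,400),interpolation=cv2.INTER_CUBIC)]))
E
```

```text
(no output)
```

View pics/s6.png

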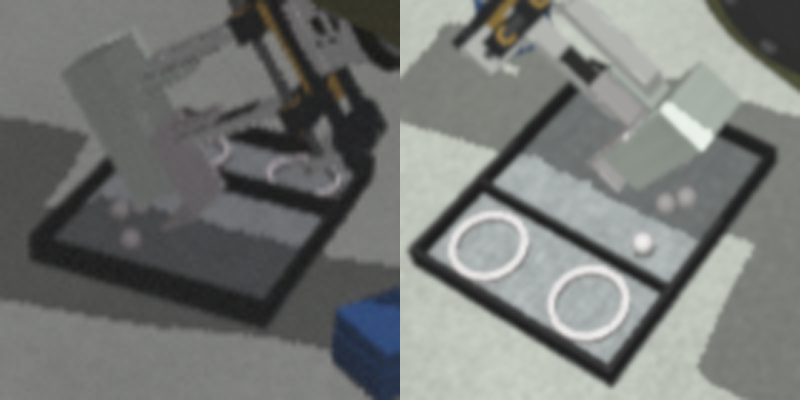

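Three beads show in the side view, and two in the scene view. I'll compare their positions by number.

```bash
python3 - <<'E'
from h import *
for p in[(122,208),(131,238)]:print("scene",onz("scene",(270+p[0]/4,140+p[1]/4),15).round())
for p in[(666,203),(686,196),(643,243)]:print("side",onz("side",(150+(p[0]-400)*.35,230+p[1]*.35),15).round())
f=[]
for k in range(6):
    f.append(manip.get_state()['contact_force'][2]);manip.get_image("side")
print(np.round(f,2))
E
```

```text
scene [488. 175.  15.]
scene [514. 140.  15.]
side [498. 187.  15.]
side [488. 172.  15.]
side [490. 228.  15.]
[-2.65 -2.47 -3.15 -2.14 -1.44 -2.38]
```

There are four distinct beads, near (488,174), (498,187), (490,228) and (514,140), all inside the bay. The mean force of -2.4 N matches an empty scoop. I'll raise it, then shut the lid.

Call:
{"name": "apply_moves", "arguments": {
  "increments": [0,-0.0041,-0.0028,0,0,0,-0.08,0,-0.0083,-0.0056,0,0,0,-0.08,0,-0.0083,-0.0056,0,0,0,-0.08,0,-0.0083,-0.0056,0,0,0,-0.08,0,-0.0083,-0.0056,0,0,0,-0.08,0,-0.0083,-0.0056,0,0,0,-0.08,0,-0.0083,-0.0056,0,0,0,-0.08,0,-0.0083,-0.0056,0,0,0,-0.08,0,-0.0041,-0.0028,0,0,0,-0.08,0,0,0,0,0,0,0.1,0,0,0,0,0,0,0.3,0,0,0,0,0,0,0.6,0,0,0,0,0,0,1,0,0,0,0,0,0,1]
}}

```text
clock: 19.32
ee_pos: [523.8, 176.0, 199.3]
tool_rot: [-1.602, -1.671, 0.889]
contact_force: [1.1, -0.5, -2.5]
grip_width: 29.3
grasp_force: 29.9
```

Call:
{"name": "apply_moves", "arguments": {
  "increments": [0,0,0,-3,0,0,1,0,0,0,-5,0,0,1,0,0,0,-5,0,0,1,0,0,0,-5,0,0,1,0,0,0,-5,0,0,1,0,0,0,-5,0,0,1,0,0,0,-5,0,0,1,0,0,0,-5,0,0,1,0,0,0,-5,0,0,1,0,0,0,-5,0,0,1,0,0,0,-5,0,0,1,0,0,0,-3,0,0,1,0,0,0,0,0,0,1,0,0,0,0,0,0,1]
}}

```text
clock: 21.08
ee_pos: [523.8, 176.0, 199.4]
tool_rot: [-2.174, -2.267, 0.002]
contact_force: [0.0, -0.3, -3.1]
grip_width: 28.9
grasp_force: 29.9
```

```bash
python3 - <<'E'
from h import *
print(R.from_rotvec(manip.get_state()['tool_rot']).as_matrix().round(3),np.mean([ (manip.get_image("side"),manip.get_state()['contact_force'])[1] for _ in range(5)],0).round(2))
plan([518.9,-196.1,140],Rt(9.5),20,1)
E
```

```text
[[-0.042  0.999 -0.001]
 [ 0.999  0.042 -0.   ]
 [-0.    -0.001 -1.   ]] [-0.29  0.07 -2.35]
20 max [0.0186 0.0032 0.003  0.01   0.     0.36   1.    ] 
 -0.0186,-0.001,0.003,0,0,-0.36,1,-0.0185,-0.0012,0.0029,0,0,-0.35,1,-0.0186,-0.0012,0.003,-0.01,0,-0.36,1,-0.0186,-0.0014,0.0029,0,0,-0.35,1,-0.0185,-0.0015,0.003,0,0,-0.36,1,-0.0186,-0.0016,0.003,0,0,-0.35,1,-0.0185,-0.0017,0.0029,-0.01,0,-0.36,1,-0.0185,-0.0018,0.003,0,0,-0.35,1,-0.0185,-0.0019,0.0029,0,0,-0.36,1,-0.0185,-0.0021,0.003,0,0,-0.36,1,-0.0185,-0.0022,0.003,0,0,-0.35,1,-0.0184,-0.0023,0.0029,-0.01,0,-0.36,1,-0.0185,-0.0024,0.003,0,0,-0.35,1,-0.0184,-0.0025,0.0029,0,0,-0.36,1,-0.0184,-0.0026,0.003,0,0,-0.35,1,-0.0184,-0.0028,0.003,0,0,-0.36,1,-0.0184,-0.0028,0.0029,-0.01,0,-0.36,1,-0.0184,-0.003,0.003,0,0,-0.35,1,-0.0183,-0.0031,0.0029,0,0,-0.36,1,-0.0184,-0.0032,0.003,0,0,-0.35,1
```

Call:
{"name": "apply_moves", "arguments": {
  "increments": [-0.0093,-0.0006,0,0,0,0,1,-0.0185,-0.0012,0.003,0,0,-0.4,1,-0.0186,-0.0012,0.003,0,0,-0.4,1,-0.0186,-0.0014,0.003,0,0,-0.4,1,-0.0185,-0.0015,0.003,0,0,-0.4,1,-0.0186,-0.0016,0.003,0,0,-0.4,1,-0.0185,-0.0017,0.003,0,0,-0.4,1,-0.0185,-0.0018,0.003,0,0,-0.4,1,-0.0185,-0.0019,0.003,0,0,-0.4,1,-0.0185,-0.0021,0.003,0,0,-0.4,1,-0.0185,-0.0022,0.003,0,0,-0.4,1,-0.0184,-0.0023,0.003,0,0,-0.4,1,-0.0185,-0.0024,0.003,0,0,-0.4,1,-0.0184,-0.0025,0.003,0,0,-0.4,1,-0.0184,-0.0026,0.003,0,0,-0.4,1,-0.0184,-0.0028,0.003,0,0,-0.4,1,-0.0184,-0.0028,0.003,0,0,-0.4,1,-0.0184,-0.003,0.003,0,0,-0.4,1,-0.0183,-0.0031,0.003,0,0,-0.3,1,-0.0184,-0.0032,0.003,0,0,0,1]
}}

```text
clock: 23.82
ee_pos: [519.0, -188.0, 142.3]
tool_rot: [2.03, 2.398, -0.0]
contact_force: [0.6, -0.2, -2.9]
grip_width: 28.9
grasp_force: 29.9
```

Call:
{"name": "apply_moves", "arguments": {
  "increments": [-0.009,-0.002,0,0,0,0,1,0,0,0,0,0,0,1,0,0,0,0,0,0,1]
}}

```text
clock: 24.2
ee_pos: [518.7, -195.6, 142.5]
tool_rot: [2.03, 2.398, 0.0]
contact_force: [-0.1, -0.4, -3.2]
grip_width: 28.7
grasp_force: 29.9
```

```bash
python3 - <<'E'
from h import *
a=manip.get_image("scene")[:,:,::-1];b=manip.get_image("side")[:,:,::-1];w=manip.get_image("wrist")[:,:,::-1]
r=lambda m,x=266,y=266:cv2.resize(m,(x,y),interpolation=cv2.INTER_CUBIC)
cv2.imwrite("pics/s7.png",np.vstack([np.hstack([r(a[155:230,270:370],400,300),r(b[250:370,150:310],400,300)]),np.hstack([r(a[195:295,195:328],400,300),r(w[30:330,100:500],400,300)])]))
E
```

```text
(no output)
```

View pics/s7.png

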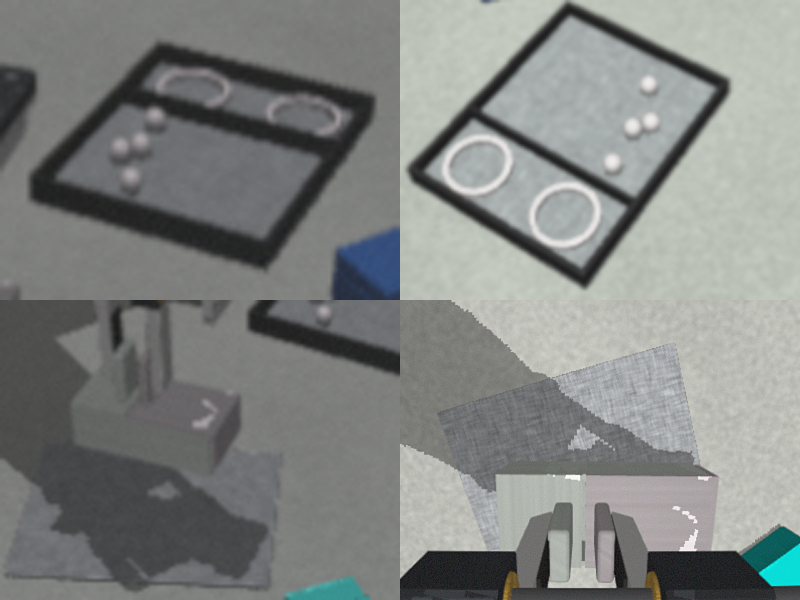

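All four beads are in the wide bay, and the scoop is empty and level over the pad. I'll lower it gently.

Call:
{"name": "apply_moves", "arguments": {
  "increments": [0,0,0.006,0,0,0,1,0,0,0.012,0,0,0,1,0,0,0.014,0,0,0,1,0,0,0.014,0,0,0,1,0,0,0.014,0,0,0,1,0,0,0.012,0,0,0,1,0,0,0.008,0,0,0,1,0,0,0.003,0,0,0,1,0,0,0.001,0,0,0,1,0,0,0,0,0,0,1]
}}

```text
clock: 25.6
ee_pos: [518.8, -196.0, 58.7]
tool_rot: [2.03, 2.397, 0.0]
contact_force: [-0.1, 0.1, -3.2]
grip_width: 28.6
grasp_force: 29.9
```

Call:
{"name": "apply_moves", "arguments": {
  "increments": [0,0,0.001,0,0,0,1,0,0,0.001,0,0,0,1,0,0,0,0,0,0,1,0,0,0,0,0,0,1]
}}

```text
clock: 26.1
ee_pos: [518.7, -195.9, 56.4]
tool_rot: [2.03, 2.398, 0.0]
contact_force: [0.6, 0.1, -2.1]
grip_width: 28.7
grasp_force: 29.9
```

Call:
{"name": "apply_moves", "arguments": {
  "increments": [0,0,0.0006,0,0,0,1,0,0,0.0006,0,0,0,1,0,0,0,0,0,0,1,0,0,0,0,0,0,1]
}}

```text
clock: 26.6
ee_pos: [518.9, -196.0, 55.5]
tool_rot: [2.029, 2.397, 0.0]
contact_force: [0.3, 1.1, 4.0]
grip_width: 29.1
grasp_force: 30.0
```

It's in contact with the pad. I'll ease open, then withdraw straight up.

Call:
{"name": "apply_moves", "arguments": {
  "increments": [0,0,0,0,0,0,0.3,0,0,0,0,0,0,0.2,0,0,0,0,0,0,0.1,0,0,0,0,0,0,0,0,0,0,0,0,0,-0.1,0,0,0,0,0,0,-0.17,0,0,0,0,0,0,-0.25,0,0,0,0,0,0,-0.5,0,0,0,0,0,0,-1,0,0,0,0,0,0,-1,0,0,0,0,0,0,-1,0,0,0,0,0,0,-1]
}}

```text
clock: 28.1
ee_pos: [518.6, -196.0, 55.2]
tool_rot: [-2.03, -2.398, 0.0]
contact_force: [-0.3, 0.2, 0.3]
grip_width: 94.3
grasp_force: 0.0
```

Call:
{"name": "apply_moves", "arguments": {
  "increments": [0,0,-0.005,0,0,0,-1,0,0,-0.015,0,0,0,-1,0,0,-0.02,0,0,0,-1,0,0,-0.02,0,0,0,-1,0,0,-0.02,0,0,0,-1,0,0,-0.02,0,0,0,-1,0,0,-0.02,0,0,0,-1,0,0,-0.01,0,0,0,-1,0,0,0,0,0,0,-1,0,0,0,0,0,0,-1]
}}

```text
clock: 29.35
ee_pos: [518.4, -195.8, 184.6]
tool_rot: [-2.029, -2.397, 0.0]
contact_force: [-0.0, 0.1, 0.7]
grip_width: 94.3
grasp_force: 0.0
```

```bash
python3 - <<'E'
from h import *
# numeric check: compare wrist-edge view of scoop vs start, and tray in side view vs s7 time
b=manip.get_image("side")[:,:,::-1];b0=cv2.imread("pics/side0.png")
for nm,(y0,y1,x0,x1) in dict(scoop=(172,238,265,355),tray=(250,370,150,290),box=(215,250,170,210),loupe=(175,205,220,245)).items():
    d=np.abs(b[y0:y1,x0:x1].astype(int)-b0[y0:y1,x0:x1]).max(2)>50
    n,_,st,c=cv2.connectedComponentsWithStats(d.astype(np.uint8));print(nm,[(c[i].round()+[x0,y0],st[i,4]) for i in range(1,n) if st[i,4]>8])
a=manip.get_image("scene")[:,:,::-1];a0=cv2.imread("pics/scene0.png");t=a0[230:290,200:290]
r=cv2.matchTemplate(a[220:300,190:300],a0[236:284,220:288],cv2.TM_CCOEFF_NORMED);print(cv2.minMaxLoc(r),"unmoved at (30,16)")
E
```

```text
scoop [(array([293., 193.]), np.int32(144)), (array([307., 192.]), np.int32(18)), (array([325., 201.]), np.int32(111)), (array([310., 202.]), np.int32(29))]
tray [(array([249., 283.]), np.int32(24)), (array([250., 298.]), np.int32(24)), (array([242., 300.]), np.int32(27)), (array([234., 314.]), np.int32(27))]
box []
loupe []
(-0.3946923017501831, 0.40643301606178284, (29, 32), (26, 15)) unmoved at (30,16)
```

```bash
python3 - <<'E'
from h import *
w=cv2.cvtColor(manip.get_image("wrist"),cv2.COLOR_RGB2GRAY)[120:300,150:450]
L=cv2.HoughLinesP(cv2.Canny(w,40,100),1,np.pi/360,25,minLineLength=25,maxLineGap=5)[:,0]
s=manip.get_state();r=R.from_rotvec(s['tool_rot'])
for x1,y1,x2,y2 in L:
    q=[r.inv().apply(onz("wrist",(x+150,y+120),47)-s['ee_pos'])[:2].round() for x,y in((x1,y1),(x2,y2))]
    print((x1+150,y1+120,x2+150,y2+120),*q)
E
```

```text
(np.int32(312), np.int32(261), np.int32(372), np.int32(245)) [-57.  29.] [-41.  87.]
(np.int32(150), np.int32(299), np.int32(199), np.int32(236)) [ -99. -133.] [-32. -79.]
(np.int32(393), np.int32(246), np.int32(437), np.int32(290)) [-42. 108.] [-89. 156.]
(np.int32(305), np.int32(159), np.int32(338), np.int32(137)) [41. 21.] [61. 50.]
(np.int32(341), np.int32(235), np.int32(374), np.int32(235)) [-31.  57.] [-31.  88.]
(np.int32(217), np.int32(206), np.int32(218), np.int32(275)) [ -3. -60.] [-72. -63.]
(np.int32(374), np.int32(120), np.int32(397), np.int32(230)) [76. 82.] [-26. 110.]
(np.int32(320), np.int32(175), np.int32(380), np.int32(176)) [26. 35.] [26. 90.]
(np.int32(224), np.int32(257), np.int32(261), np.int32(226)) [-53. -56.] [-22. -20.]
(np.int32(287), np.int32(181), np.int32(340), np.int32(125)) [21.  5.] [71. 52.]
(np.int32(331), np.int32(152), np.int32(376), np.int32(136)) [47. 45.] [62. 84.]
(np.int32(367), np.int32(240), np.int32(413), np.int32(299)) [-36.  82.] [-99. 133.]
(np.int32(155), np.int32(140), np.int32(220), np.int32(120)) [  58. -114.] [ 75. -55.]
(np.int32
[... 2737 characters left out ...]
-17. -12.] [ 24. -12.]
(np.int32(216), np.int32(273), np.int32(243), np.int32(246)) [-70. -65.] [-42. -37.]
(np.int32(315), np.int32(232), np.int32(316), np.int32(200)) [-28.  32.] [ 3. 32.]
(np.int32(383), np.int32(165), np.int32(396), np.int32(227)) [36. 92.] [-23. 109.]
(np.int32(207), np.int32(288), np.int32(239), np.int32(279)) [-86. -74.] [-76. -42.]
(np.int32(173), np.int32(196), np.int32(188), np.int32(239)) [   7. -101.] [-35. -90.]
(np.int32(370), np.int32(243), np.int32(414), np.int32(299)) [-39.  85.] [-99. 134.]
(np.int32(419), np.int32(273), np.int32(447), np.int32(253)) [-70. 136.] [-50. 162.]
(np.int32(262), np.int32(221), np.int32(262), np.int32(193)) [-17. -19.] [ 10. -18.]
```

The top plane at z=47 measures -60…90 mm along x and ±28 mm across, so the scoop is upright, square and on the pad with its lid open.

```bash
python3 -c "
from rig import manip
print(manip.close_job())"
```

```text
the job is handed in; nothing more can be done
None
```

The job is handed in at about 30 s of the 54 s allowed: all four beads are in the wide compartment, the empty scoop stands upright on its pad, released, and the bangles, ring box and loupe showed no change in the side camera afterwards.

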